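# Nip up the sherd in the tilting vise with the loose crank

## Robot

A 6-joint arm with a two-finger parallel gripper is mounted at the origin on the work surface. World frame = base frame: x ahead of the robot, y to its left, z up, the work surface at z = 0. Lengths are in mm, angles in degrees, forces in N, time in s.
With the tool pointing down it reaches from about 400 to 925 mm from the base axis. Payload 12.5 kg.
Tool frame: the origin (TCP) lies on the centre line of the jaws, within the pads' length; the fingertips stand 17 mm ahead of it and the grasp point (between the pads) lies 2 mm behind it; z points along the fingers, y is the direction in which the jaws open and shut (so a half turn about z gives the same grasp; the last joint's range is limited). The gripper opens to 95 mm and grips with 3 to 60 N. Pads are 20 mm wide; open, the fingers measure 119 mm over their backs; the gripper's body (75 mm by 180 mm) begins 59 mm behind the grasp point.
Start: joints at [-75.951, 28.126, 89.318, -0, 62.55, -6.05], TCP at [214.804, -586.945, 231.661] pointing down, gripper open.
Joint ranges: [-177.58, 177.58], [-47.91, 125.51], [2.72, 160], [-65.01, 245.01], [3.68, 167.84], [-153.87, 153.87]. Speed limits (degrees/s): [127.2, 127.2, 159.86, 180, 180, 180].

## Interface

Orientations are given as [roll, pitch, yaw] about the fixed x, y, z axes, in that order (R = Rz(yaw) Ry(pitch) Rx(roll)).
In Python, from workcell import arm gives the robot as it stands.
- The arm moves only by the shell command python3 -m pendant 'ROWS' [OPENING]. ROWS is JSON, a list of rows, each a list of 6 numbers: the shift along the tool's x, y, z in mm, then the turn, a rotation vector about the tool's x, y, z in rad. In form: [[dx, dy, dz, ax, ay, az], ...]. A call has 1 to 20 rows; each row shifts and turns the pose as measured when the row begins, along the tool's axes as they then stand; what a row does not reach is not made up. A row lasts 1/10 s, in which the tool goes at most 50 mm and 8.59 degrees, less where a joint would pass 70% of its speed; a pose out of reach is approached as far as the arm can. A call is refused whole if a number of a shift passes 50 or a number of a turn 0.15, either way. A call with a gripper value outside its range is refused whole. OPENING is the finger opening in mm, from 0 to 95.1, set as the call begins (- or left out, the last holds). The fingers move at their own pace and stop on an object; the grip force is fixed at half the most. Time passes only in rows, so rows that do not move let the fingers close. It gives the time, the measured TCP pose, the force and the opening at its end, in the units of the state.
- arm.read_state(): the state, without advancing time (a new reading comes with each control period).
- arm.camera(name): name is "side" or "top" or "wrist"; returns the picture (480x640x3 uint8, red, green, blue); there is no depth.
- arm.calibration(name): a dict with "intrinsics" (3x3 intrinsics, pixels), "dist_coeffs" ([k1, k2, p1, p2, k3] as OpenCV has them; the pictures are not rectified), "extrinsics" (4x4, takes a point from camera to world coordinates); the wrist camera has in their place "tool_from_camera" (4x4, takes a point from camera to tool coordinates, whose origin is the TCP and whose axes are the flange's). Camera axes: x right, y down, z forward; pixel columns grow to the right and rows downward; lengths in mm; the calibration is good to about 2 mm. A picture is of the moment at which its call begins: read the wrist's pose just before it. calibration takes no time and is no camera call.
- arm.sign_off(): hands the job in, once; it reports no verdict.
The state is a dict: "t": time; "joints": joint angles; "qvel": joint speeds; "tau": joint torques, N m; "position": TCP position; "eef_rot": TCP orientation; "ft_force": force on the tool from outside, world axes, zero at the start; "torque": the same for the moment, N m; "width": finger opening in mm.
Only numpy, scipy, OpenCV 4.12 (cv2) and the standard library are available. Lean on these libraries where they do the work, as an engineer would, in place of code of your own. Each camera call takes 0.05 s, during which the arm holds its last target. There are 200 camera calls.

## Task

The thick potsherd is standing loose between the rubber-faced jaws of the blue tilting vise. Fit the loose crank fully home on the vise's square shaft, wind it about one full turn clockwise (as you face the end of the shaft) so that the sherd is held gently but firmly, then lift the crank off and lay it back flat on the green mat, grip upwards, without dropping it. Leave the brush, the jar and the magnifier where they are.

Things in the scene. Friction and masses are not known exactly. Their poses are not given: they have to be found in the camera images.
- vise: Blue cast-iron tilting machine vise, fixed to the bench; base plate 210 x 128 x 15 mm. Origin: centre of the base's underside; x from the shaft side to the jaw side, z up. Its body is tipped back 55 degrees, so the screw shaft at the top leans towards the vise's -x side, 35 degrees from vertical. Highest fixed part: the collar, about 225 mm. A 72 mm wide end plate lies 10 mm below the collar's face
- spindle_seat (a point): On the axis of the bare steel square shaft, in the face of the round collar (30 mm diameter) on which the crank's hub rests when fully home; about (-25, 0, 216) mm in the vise's frame. z points out along the shaft; x and y are square to its flats and turn with it. The shaft is 14 mm square and stands 26 mm out of the collar; its last 5 mm taper to 7 mm square
- spindle (a joint): Angle of the square shaft, rad; grows when turned clockwise as seen looking at its end, which closes the jaws 6 mm a turn. Starts between -0.7 and 0.7. Turning takes about 0.2 N m; it stays where it is left. Stops at -3.2 and 11
- crank: Loose steel crank, about 0.3 kg, flat on the mat, grip upwards. Origin: centre of the hub's underside; z along the hub axis to the grip's side; x along the arm to the grip. Hub 32 x 32 mm, 24 mm high, sides square to x and y, with a 16.5 mm square hole right through, square to the sides: it fits the shaft in four positions. Arm 18 mm wide, 12 mm thick, level with the hub's underside, 82 mm long from the hub axis
- crank_grip (a point): Middle of the crank's grip, on its axis: a black sleeve, 24 mm diameter, turning freely on a pin parallel to the hub axis and 70 mm from it, reaching from 16 to 68 mm above the crank's underside (this point: 42 mm). Axes as those of the crank
- mat: Green cutting mat, 220 x 190 x 4 mm, fixed flat on the bench. Origin: centre of its underside; x and y along its sides
- sherd: Brown potsherd, loose, 0.095 kg, 14 mm thick, about 61 mm wide and 74 mm tall, standing in the nook of the lower (fixed) jaw and the slideway; origin: middle of its lower edge, x through its thickness, z up along its face (leaning with the vise). It is clear of the moving jaw's pad by 1.3 to 2.7 mm at the start
- jaw_pad: Soft rubber facing of the moving (upper) jaw, 74 x 37 mm, 12 mm thick, next to the sherd. It gives 1 mm for each 3 N, up to 8.5 mm; one full turn of the shaft from the start squeezes the sherd with 10 to 14 N. Its origin, on the vise's tilt pivot as built, moves with it and is not a point to aim at
- brush: Bystander: paint brush with a red handle, 190 mm long, lying between the vise and the mat; origin: below its middle, x from handle to bristles
- jar: Bystander: amber glass jar with a black lid, 60 mm diameter, 75 mm tall, standing to one side of the bench; origin: centre of its underside
- loupe: Bystander: black folding magnifier, 50 x 50 x 60 mm, standing to one side of the bench; origin: centre of its underside
Not all that is in view belongs to the job. Of the things that look like the crank, the larger one is meant.

How it is judged:
By the outcome, as a careful person would: the job done as asked, in the order asked, and still so for the second after the job is handed in, with the robot touching nothing.
It also fails if it takes over 72 s, if anything falls off the work surface, if the arm or the gripper's body presses on something with over 40 N, if the wrist force passes 120 N, or if a joint passes its speed limit or range.

## Working session

There is one attempt and no reset: what is moved stays moved. The work goes in short steps, Python scripts to look and compute and a shell command to move; the robot and the scene stay as the last step left them, time stands still between calls to the robot, and variables do not carry over. Pictures are saved under pics/ and viewed, about 8 in all and at most 12, crops included, and the job is handed in when it is done.

```bash
ls; mkdir -p pics; python3 - <<'E'
from workcell import arm
import cv2,numpy as np
print(arm.read_state())
for n in ("top","side","wrist"):
    im=arm.camera(n); cv2.imwrite(f"pics/{n}0.png",im[:,:,::-1]); c=arm.calibration(n); print(n,{k:np.round(v,3).tolist() for k,v in c.items()})
E
```

```text
pics
{'t': 0.0, 'joints': array([-7.59508048e+01,  2.81637225e+01,  8.93495698e+01,  5.75972856e-04,
        6.25470296e+01, -6.05346238e+00]), 'qvel': array([-0.06729375,  0.05548255, -0.01888086, -0.05203333, -0.01235593,
       -0.08598924]), 'tau': array([ 5.59303444e-03, -6.12628913e+01, -2.58174938e+01,  6.94465055e-02,
        4.82749532e-02, -1.12063549e-04]), 'position': array([ 214.75562057, -586.72138037,  231.06967418]), 'eef_rot': array([-1.79940068e+02, -6.86931388e-03,  2.01023882e+01]), 'ft_force': array([ 0.25063004, -0.43564334, -0.6562494 ]), 'torque': array([-0.00999401, -0.05870813,  0.03783344]), 'width': 95.07419796423252}
top {'intrinsics': [[602.835, 0.0, 319.129], [0.0, 602.835, 238.829], [0.0, 0.0, 1.0]], 'dist_coeffs': [-0.059, 0.0, 0.0, 0.0, 0.0], 'extrinsics': [[-0.02, -0.985, 0.172, 388.674], [-1.0, 0.022, 0.006, -3.598], [-0.01, -0.172, -0.985, 1497.167], [0.0, 0.0, 0.0, 1.0]]}
side {'intrinsics': [[434.535, 0.0, 317.001], [0.0, 434.535, 241.082], [0.0, 0.0, 1.0]], 'dist_coeffs': [-0.026, 0.0, 0.0, 0.0, 0.0], 'extrinsics': [[-0.99, -0.114, 0.079, 555.029], [-0.138, 0.765, -0.629, 603.072], [0.011, -0.634, -0.773, 901.246], [0.0, 0.0, 0.0, 1.0]]}
wrist {'intrinsics': [[419.893, 0.0, 323.005], [0.0, 419.893, 235.243], [0.0, 0.0, 1.0]], 'dist_coeffs': [-0.019, 0.0, 0.0, 0.0, 0.0], 'tool_from_camera': [[0.0, -0.961, -0.277, 77.588], [1.0, 0.0, -0.0, -0.523], [0.0, -0.277, 0.961, -152.707], [0.0, 0.0, 0.0, 1.0]]}
```

View pics/top0.png

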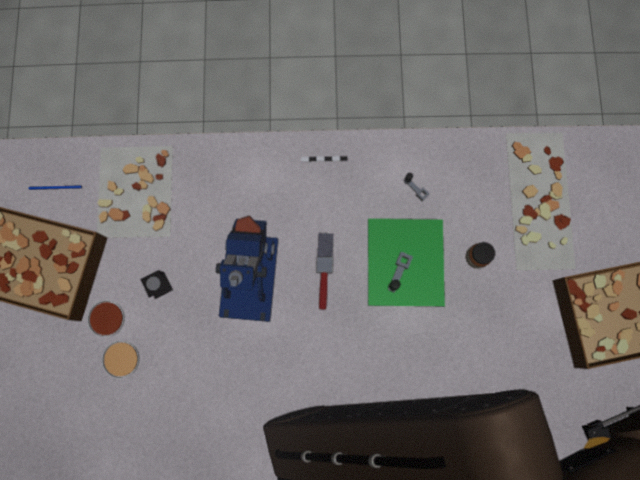

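View pics/side0.png

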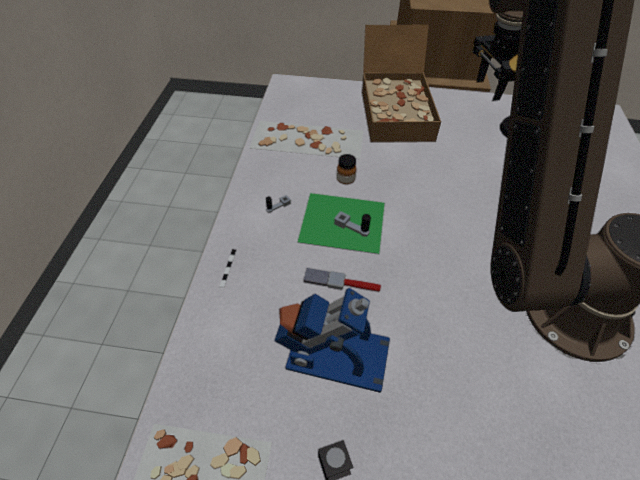

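Two crank-like things: one on the mat, top (400,272) / side (352,223); one off the mat, top (416,187) / side (279,203). The one on the mat looks larger, and the task says the crank lies on the mat. I'll get coarse positions and confirm with a crop.

```bash
cat > h.py <<'E'
import numpy as np, cv2
from scipy.spatial.transform import Rotation as R
from workcell import arm
def pose(s=None):
    s=s or arm.read_state(); T=np.eye(4); T[:3,:3]=R.from_euler('xyz',s['eef_rot'],degrees=True).as_matrix(); T[:3,3]=s['position']; return T
def cam(n,T=None):
    c=arm.calibration(n); E=np.array(c['extrinsics']) if n!='wrist' else T@np.array(c['tool_from_camera'])
    return np.array(c['intrinsics']),np.array(c['dist_coeffs']),E
def ray(C,uv):
    K,d,E=C; p=cv2.undistortPoints(np.array([[uv]],float),K,d)[0,0]; v=E[:3,:3]@np.array([p[0],p[1],1]); return E[:3,3],v/np.linalg.norm(v)
def onz(C,uv,z):
    o,v=ray(C,uv); return o+v*(z-o[2])/v[2]
def proj(C,P):
    K,d,E=C; P=np.atleast_2d(P).astype(float); Q=(P-E[:3,3])@E[:3,:3]
    return cv2.projectPoints(Q,np.zeros(3),np.zeros(3),K,d)[0][:,0]
def tri(*cu):
    A=np.zeros((3,3));b=np.zeros(3)
    for C,uv in cu:
        o,v=ray(C,uv); M=np.eye(3)-np.outer(v,v); A+=M; b+=M@o
    return np.linalg.solve(A,b)
E
python3 - <<'E'
from h import *
t=cam('top');s=cam('side')
for n,uv,z in [('hub',(405,258),28),('grip',(395,285),72),('small hub',(422,194),15),('small grip',(408,178),40),('mat c',(406,262),4),('vise base TL corner(front?)',(220,319),15),('BR',(270,320),15),('TR',(278,237),15),('brush',(323,270),8)]: print(n,onz(t,uv,z).round())
print('collar tri',tri((t,(235,279)),(s,(359,304))).round())
print('hub tri',tri((t,(405,258)),(s,(341,217))).round(),'grip tri',tri((t,(395,285)),(s,(366,215))).round())
a=cv2.imread('pics/top0.png');b=cv2.imread('pics/side0.png')
f=lambda im,x,y,w,h:cv2.resize(im[y:y+h,x:x+w],(400,300),interpolation=cv2.INTER_CUBIC)
cv2.imwrite('pics/crop1.png',np.vstack([np.hstack([f(a,350,165,120,90*1),f(a,350,215,120,90)]),np.hstack([f(b,255,180,140,105),f(b,270,270,140,105)])]))
E
```

```text
hub [ 593. -205.   28.]
grip [ 523. -173.   72.]
small hub [ 757. -257.   15.]
small grip [ 793. -220.   40.]
mat c [ 586. -210.    4.]
vise base TL corner(front?) [454. 252.  15.]
BR [449. 129.  15.]
TR [655. 108.  15.]
brush [570.  -3.   8.]
collar tri [529. 185. 222.]
hub tri [ 593. -206.   24.] grip tri [ 524. -172.   77.]
```

View pics/crop1.png

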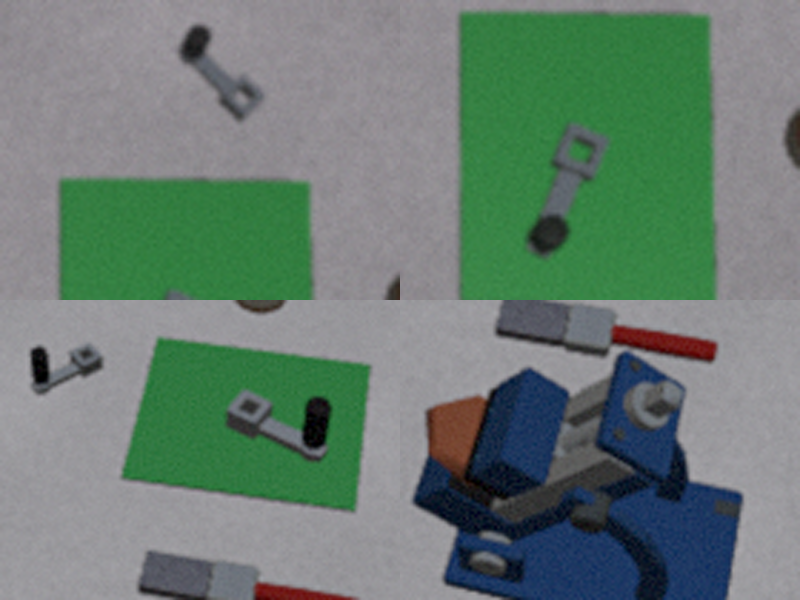

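Confirmed: the on-mat crank (hub (405,258), grip (395,285)) is clearly bigger than the loose one at (416,187). First move is to a near view above it.

```bash
cat >> h.py <<'E'
def frame(z,xdir):
    z=np.array(z,float)/np.linalg.norm(z); x=np.array(xdir,float); x-=z*(x@z); x/=np.linalg.norm(x); return np.stack([x,np.cross(z,x),z],1)
def go(p,Rm,n=None,split=False):
    """prints constant row (screw motion) to reach tool pose"""
    T=pose(); G=np.eye(4);G[:3,:3]=Rm;G[:3,3]=p
    D=np.linalg.inv(T)@G; w=R.from_matrix(D[:3,:3]).as_rotvec()
    th=np.linalg.norm(w)
    W=np.array([[0,-w[2],w[1]],[w[2],0,-w[0]],[-w[1],w[0],0]])
    if th<1e-6: v=D[:3,3]
    else: v=np.linalg.solve(np.eye(3)+(1-np.cos(th))/th**2*W+(th-np.sin(th))/th**3*W@W,D[:3,3])
    n=n or int(np.ceil(max(np.abs(v).max()/45,th/0.14,1)))
    print('n',n,'row',np.round(v/n,2).tolist(),np.round(w/n,4).tolist(),'| total shift',D[:3,3].round(1).tolist(),'rot',w.round(4).tolist())
E
python3 - <<'E'
from h import *
a=np.radians(-25); go([593,-205,200],frame([0,0,-1],[np.cos(a),np.sin(a),0]),n=12)
E
```

```text
n 12 row [30.92, -34.0, 2.61] [-0.0001, 0.0, 0.0656] | total shift [486.4, -228.5, 31.4] rot [-0.0008, 0.0002, 0.7871]
```

```bash
python3 -m pendant '[[31,-34,2.6,0,0,0.0656],[31,-34,2.6,0,0,0.0656],[31,-34,2.6,0,0,0.0656],[31,-34,2.6,0,0,0.0656],[31,-34,2.6,0,0,0.0656],[31,-34,2.6,0,0,0.0656],[31,-34,2.6,0,0,0.0656],[31,-34,2.6,0,0,0.0656],[31,-34,2.6,0,0,0.0656],[31,-34,2.6,0,0,0.0656],[31,-34,2.6,0,0,0.0656],[31,-34,2.6,0,0,0.0656],[0,0,0,0,0,0],[0,0,0,0,0,0]]' 95
python3 - <<'E'
from h import *
a=np.radians(-25); go([593,-205,200],frame([0,0,-1],[np.cos(a),np.sin(a),0]))
s=arm.read_state();T=pose(s);im=arm.camera('wrist');cv2.imwrite('pics/w1.png',im[:,:,::-1]);np.save('pics/w1.npy',T);print(s['joints'].round(1),s['position'].round(1),s['eef_rot'].round(1))
E
```

```text
t: 1.55
position: [597.8, -182.3, 195.8]
eef_rot: [-179.9, 0.2, -27.1]
ft_force: [-0.5, -0.1, 0.9]
width: 95.0
n 1 row [5.61, 22.54, -4.22] [-0.001, 0.0031, -0.0359] | total shift [6.0, 22.4, -4.2] rot [-0.001, 0.0031, -0.0359]
[-23.   30.2  91.5   0.1  58.4  94. ] [ 597.8 -182.3  195.8] [-179.9    0.2  -27.1]
```

View pics/w1.png

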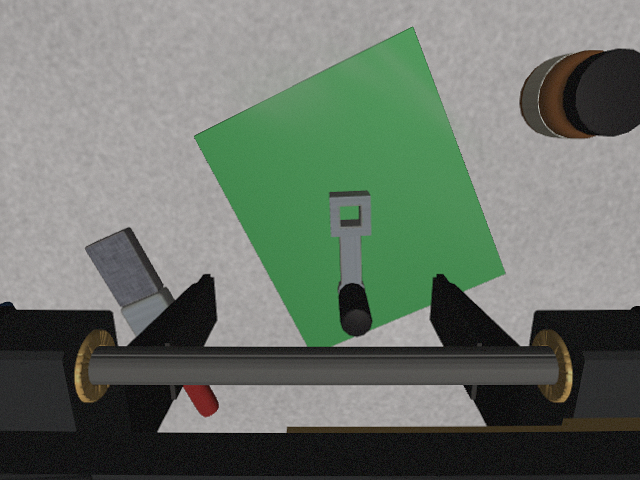

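The wrist view shows the hub top face at about (330..371, 197..235), the hole at (350,215), the arm running down, and the black grip top at (356,323).

```bash
python3 - <<'E'
from h import *
T=np.load('pics/w1.npy');C=cam('wrist',T)
im=cv2.imread('pics/w1.png')
c=[onz(C,u,28) for u in [(330.5,197),(370.5,197),(371,235),(330.5,236)]]
for p in c: print(p.round(1))
print('sides',[np.linalg.norm(c[i]-c[i-1]).round(1) for i in range(4)])
hub=np.mean(c,0);print('hub',hub.round(1))
for a,b in [(0,1),(3,2)]: d=c[b]-c[a];print('side ang',np.degrees(np.arctan2(d[1],d[0])).round(1))
for a,b in [(0,3),(1,2)]: d=c[b]-c[a];print('x ang',np.degrees(np.arctan2(d[1],d[0])).round(1))
g=onz(C,(356.5,322),72);print('grip',g.round(1),'dist',np.linalg.norm((g-hub)[:2]).round(1),'ang',np.degrees(np.arctan2(*(g-hub)[1::-1])).round(1))
m=[onz(C,u,4).round(0)[:2] for u in [(413,27),(195,136),(505,273),(309,348)]];print('mat',m,np.linalg.norm(m[0]-m[1]),np.linalg.norm(m[0]-m[2]))
z=im[185:245,320:382];cv2.imwrite('pics/z1.png',cv2.resize(z,None,fx=9,fy=9,interpolation=cv2.INTER_CUBIC))
# vise look pose
y=np.radians(-6);zt=[np.sin(np.radians(35))*np.cos(y),np.sin(np.radians(35))*np.sin(y),-np.cos(np.radians(35))]
S=np.array([535,184,216]);p=S-150*np.array(zt)
Rm=frame(zt,[np.cos(y),np.sin(y),0]);print(p.round());go(p,Rm,n=14)
go([480,-60,340],Rm,n=8)
E
```

```text
[ 608.9 -194.3   28. ]
[ 594.9 -221.8   28. ]
[ 567.  -209.1   28. ]
[ 580.9 -180.1   28. ]
sides [np.float64(31.5), np.float64(31.0), np.float64(30.7), np.float64(32.2)]
hub [ 587.9 -201.3   28. ]
side ang -117.0
side ang -115.6
x ang 153.2
x ang 155.5
grip [ 525.7 -172.7   72. ] dist 68.5 ang 155.3
mat [array([ 692., -306.]), array([ 698., -118.]), array([ 474., -299.]), array([ 487., -111.])] 188.09572031282372 218.11235636707977
[449. 193. 339.]
n 14 row [-14.37, -23.22, -14.9] [0.0079, 0.0433, -0.0255] | total shift [-303.4, -267.0, -141.8] rot [0.1108, 0.6067, -0.3571]
n 8 row [-12.58, -11.25, -22.9] [0.0138, 0.0758, -0.0446] | total shift [-161.0, -55.7, -143.6] rot [0.1108, 0.6067, -0.3571]
```

```bash
python3 -m pendant '[[-14.4,-23.2,-15,0.008,0.043,-0.0255],[-14.4,-23.2,-15,0.008,0.043,-0.0255],[-14.4,-23.2,-15,0.008,0.043,-0.0255],[-14.4,-23.2,-15,0.008,0.043,-0.0255],[-14.4,-23.2,-15,0.008,0.043,-0.0255],[-14.4,-23.2,-15,0.008,0.043,-0.0255],[-14.4,-23.2,-15,0.008,0.043,-0.0255],[-14.4,-23.2,-15,0.008,0.043,-0.0255],[-14.4,-23.2,-15,0.008,0.043,-0.0255],[-14.4,-23.2,-15,0.008,0.043,-0.0255],[-14.4,-23.2,-15,0.008,0.043,-0.0255],[-14.4,-23.2,-15,0.008,0.043,-0.0255],[-14.4,-23.2,-15,0.008,0.043,-0.0255],[-14.4,-23.2,-15,0.008,0.043,-0.0255],[0,0,0,0,0,0],[0,0,0,0,0,0]]'
python3 - <<'E'
from h import *
s=arm.read_state();T=pose(s);im=arm.camera('wrist');cv2.imwrite('pics/w2.png',im[:,:,::-1]);np.save('pics/w2.npy',T);print(s['joints'].round(1),s['position'].round(1),s['eef_rot'].round(1))
E
```

```text
t: 3.2
position: [438.1, 189.7, 351.2]
eef_rot: [179.9, -36.3, -6.0]
ft_force: [0.4, 0.6, -0.2]
width: 94.9
[ 24.9   0.3 117.1 -32.4  34.8 143.2] [438.1 189.7 351.2] [179.9 -36.3  -6. ]
```

View pics/w2.png

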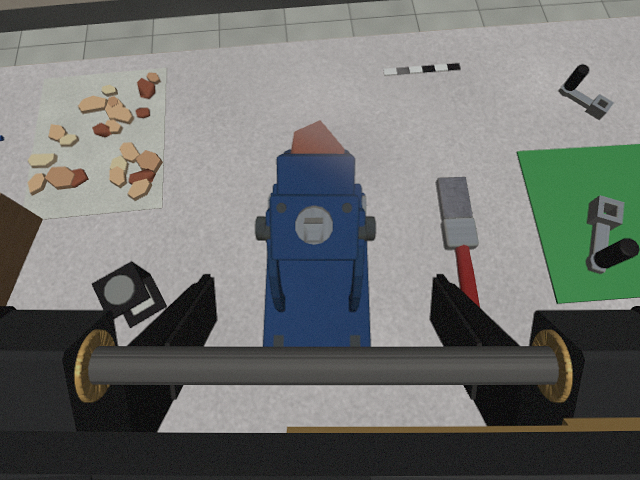

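The shaft end is at about (313,226), inside the collar disc at (314,225). The end plate spans (270..362, 197..260) and sits level. I'll enlarge this for the square's angle.

```bash
python3 - <<'E'
import cv2
im=cv2.imread('pics/w2.png')
cv2.imwrite('pics/z2.png',cv2.resize(im[185:270,260:373],None,fx=7,fy=7,interpolation=cv2.INTER_CUBIC))
E
```

```text
(no output)
```

View pics/z2.png

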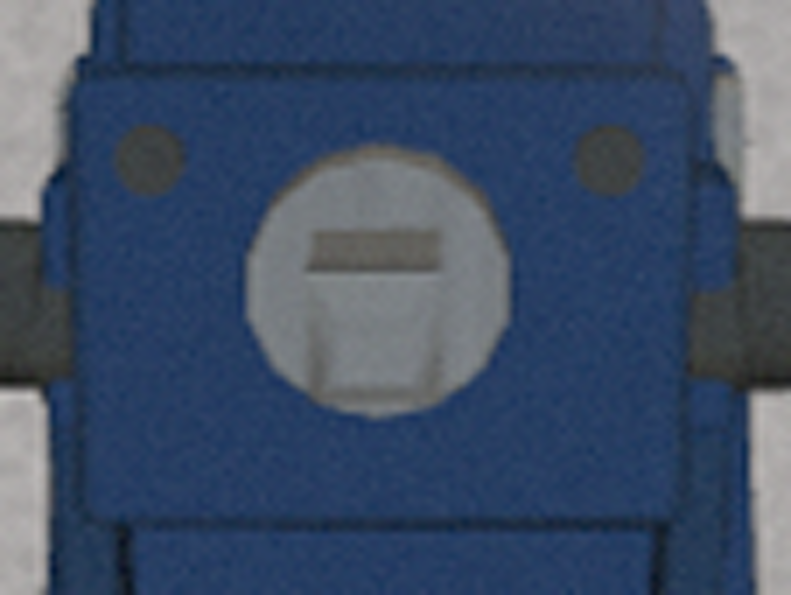

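```bash
cat >> h.py <<'E'
r35=np.radians(35)
def visefit(Tpath='pics/w2.npy'):
    from scipy.optimize import least_squares
    C=cam('wrist',np.load(Tpath))
    # crop coords -> pixels ; model pts in seat frame (along vise-y lateral, up-plate u, axis a)
    f=lambda x,y:((x+.5)/7-.5+260,(y+.5)/7-.5+185)
    obs=np.array([f(379,286),f(308,271),f(440,269),f(77,300),f(688,300)])
    a=np.array([-np.sin(r35),0,np.cos(r35)]);u=np.array([np.cos(r35),0,np.sin(r35)]);y=np.array([0,1,0]);S=np.array([-25,0,216.])
    P=np.array([S,S+7*u+7*y+21*a,S+7*u-7*y+21*a,S+36*y-10*a,S-36*y-10*a])
    def pts(q):
        Rz=R.from_euler('z',q[2]).as_matrix(); return P@Rz.T+[q[0],q[1],0]
    def res(q):
        e=proj(C,pts(q))-obs; e[3:,1]=0; return e.ravel()
    r=least_squares(res,[555,180,-.1]); return r,pts,C,a,u
E
python3 - <<'E'
from h import *
r,pts,C,a,u=visefit();print('vise',r.x[:2].round(1),np.degrees(r.x[2]).round(2),'res',r.fun.round(1))
S=pts(r.x)[0];print('seat',S.round(1),'dist',np.linalg.norm(S-C[2][:3,3]).round(1))
t=cam('top');s=cam('side');
Rz=R.from_euler('z',r.x[2]).as_matrix();B=np.array([[-105,64,15],[-105,-64,15],[105,-64,15]])@Rz.T+[r.x[0],r.x[1],0]
print('top px base',proj(t,B).round(),'seat top/side',proj(t,S+26*(Rz@a)).round(),proj(s,S+26*(Rz@a)).round(),'tri',tri((t,(235,279)),(s,(359,303))).round(),'axis',(Rz@a).round(3),'tip',(S+26*(Rz@a)).round())
E
```

```text
vise [555.1 184.2] -6.83 res [ 0.1  0.2 -0.2 -0.4  0.3  0.1 -1.3  0.   1.1  0. ]
seat [530.2 187.2 216. ] dist 327.2
top px base [[217. 317.]
 [268. 323.]
 [278. 238.]] seat top/side [[232. 285.]] [[367. 302.]] tri [529. 184. 224.] axis [-0.57   0.068  0.819] tip [515. 189. 237.]
```

Base corners and reach agree (seat ≈ (530,187,216), vise yaw ≈ −6.5°, square ≈ aligned with the vise). Going back to grasp the crank by its hub.

```bash
python3 - <<'E'
from h import *
a=np.radians(-25.3); Rm=frame([0,0,-1],[np.cos(a),np.sin(a),0])
go([588,-201,140],Rm,n=14)
E
```

```text
n 14 row [12.67, 24.58, 19.86] [-0.0074, -0.0449, 0.0231] | total shift [28.0, 371.7, 283.5] rot [-0.1042, -0.6283, 0.3241]
```

```bash
python3 -m pendant '[[0,30,-5,0,0,0],[0,45,-5,0,0,0],[0,45,-5,0,0,0],[0,45,-5,0,0,0],[0,45,0,0,0,0],[0,0,0,0,0,0]]'
python3 - <<'E'
from h import *
a=np.radians(-25.3); Rm=frame([0,0,-1],[np.cos(a),np.sin(a),0])
go([588,-201,140],Rm,n=10)
E
```

```text
t: 3.85
position: [410.1, 6.3, 365.1]
eef_rot: [179.7, -35.9, -6.4]
ft_force: [0.1, 0.3, 0.6]
width: 94.7
n 10 row [15.16, 15.84, 28.72] [-0.0098, -0.0622, 0.0317] | total shift [29.9, 184.4, 300.7] rot [-0.0977, -0.6219, 0.3168]
```

```bash
python3 -m pendant '[[15,16,28.7,-0.01,-0.062,0.032],[15,16,28.7,-0.01,-0.062,0.032],[15,16,28.7,-0.01,-0.062,0.032],[15,16,28.7,-0.01,-0.062,0.032],[15,16,28.7,-0.01,-0.062,0.032],[15,16,28.7,-0.01,-0.062,0.032],[15,16,28.7,-0.01,-0.062,0.032],[15,16,28.7,-0.01,-0.062,0.032],[15,16,28.7,-0.01,-0.062,0.032],[15,16,28.7,-0.01,-0.062,0.032],[0,0,0,0,0,0]]'
python3 - <<'E'
from h import *
a=np.radians(-25.3); Rm=frame([0,0,-1],[np.cos(a),np.sin(a),0])
go([588,-201,140],Rm,n=1)
E
```

```text
t: 4.95
position: [596.9, -221.7, 133.8]
eef_rot: [179.6, 1.3, -28.0]
ft_force: [-1.3, -0.0, -0.7]
width: 94.9
n 1 row [-17.35, -14.51, -6.03] [0.0056, 0.022, -0.0468] | total shift [-17.8, -14.1, -5.9] rot [0.0056, 0.022, -0.0468]
```

```bash
python3 -m pendant '[[-17.4,-14.5,-6,0.0056,0.022,-0.047],[0,0,0,0,0,0],[0,0,0,0,0,0]]'
python3 - <<'E'
from h import *
a=np.radians(-25.3); Rm=frame([0,0,-1],[np.cos(a),np.sin(a),0])
go([588,-201,24],Rm,n=6)
T=pose();im=arm.camera('wrist');cv2.imwrite('pics/w3.png',im[:,:,::-1]);np.save('pics/w3.npy',T)
h=im[...,::-1].astype(int);C=cam('wrist',T)
# predicted hub hole & corners
x=np.array([np.cos(a),np.sin(a),0]);y=np.array([-x[1],x[0],0]);H=np.array([588,-201,28.])
print(proj(C,[H+16*x*i+16*y*j for i,j in [(1,1),(1,-1),(-1,-1),(-1,1)]]+[H]).round(1))
g=cv2.cvtColor(im,cv2.COLOR_RGB2HSV);m=((g[...,1]<70)&(g[...,2]>70)).astype(np.uint8)
u=proj(C,H)[0].astype(int);w=60;sub=m[u[1]-w:u[1]+w,u[0]-w:u[0]+w]
n,l,st,ce=cv2.connectedComponentsWithStats(sub);k=1+np.argmax(st[1:,4]);print(st[k],st[k][:2]+u-w)
E
```

```text
t: 5.25
position: [588.0, -201.5, 138.3]
eef_rot: [179.9, 0.1, -25.5]
ft_force: [0.1, -0.9, 0.7]
width: 95.0
n 6 row [-0.02, -0.09, 19.06] [0.0002, 0.0002, -0.0006] | total shift [-0.0, -0.6, 114.3] rot [0.0012, 0.0013, -0.0033]
[[297.2 213.8]
 [347.  213.6]
 [346.4 260.7]
 [298.2 260.8]
 [322.2 237.6]]
[  35   35   50   85 2707] [297 212]
```

```bash
python3 -m pendant '[[0,0,25,0,0,0],[0,0,30,0,0,0],[0,0,30,0,0,0],[0,0,20,0,0,0],[0,0,7,0,0,-0.003],[0,0,0,0,0,0],[0,0,0,0,0,0]]'
```

```text
t: 6.0
position: [591.5, -204.1, 28.4]
eef_rot: [179.9, -0.6, -25.6]
ft_force: [0.1, 0.4, -0.5]
width: 95.1
```

```bash
python3 -m pendant '[[-4.5,-1.3,3,0,-0.010,-0.005],[0,0,1.4,0,0,0],[0,0,0,0,0,0]]'; python3 -m pendant '[[0,0,0,0,0,0],[0,0,0,0,0,0],[0,0,0,0,0,0],[0,0,0,0,0,0],[0,0,0,0,0,0],[0,0,0,0,0,0]]' 20
```

```text
t: 6.3
position: [588.8, -201.3, 26.5]
eef_rot: [179.9, -0.2, -25.2]
ft_force: [0.1, -0.3, -0.5]
width: 95.2
t: 6.9
position: [589.2, -201.4, 27.4]
eef_rot: [179.9, -0.3, -25.2]
ft_force: [-0.2, -0.2, -0.0]
width: 52.6
```

```bash
python3 -m pendant '[[-1,0,1.5,0,0,0],[0,0,1,0,0,0],[0,0,1,0,0,0],[0,0,0.5,0,0,0],[0,0,0,0,0,0],[0,0,0,0,0,0],[0,0,0,0,0,0]]'
```

```text
t: 7.6
position: [588.2, -201.1, 24.2]
eef_rot: [179.9, -0.3, -25.2]
ft_force: [-0.6, -0.0, 2.7]
width: 31.6
```

Hub gripped (31.6 mm). Lifting, then turning towards the placing yaw.

```bash
python3 -m pendant '[[0,0,-20,0,0,0],[0,0,-40,0,0,0],[0,0,-45,0,0,0],[0,0,-45,0,0,0],[0,0,-45,0,0,0],[0,0,0,0,0,-0.13],[0,0,0,0,0,-0.14],[0,0,0,0,0,-0.14],[0,0,0,0,0,-0.14],[0,0,0,0,0,-0.14],[0,0,0,0,0,-0.14],[0,0,0,0,0,-0.14],[0,0,0,0,0,-0.14],[0,0,0,0,0,-0.14],[0,0,0,0,0,-0.14],[0,0,0,0,0,-0.14],[0,0,0,0,0,-0.14],[0,0,0,0,0,-0.14],[0,0,0,0,0,-0.14],[0,0,0,0,0,-0.14]]'
python3 - <<'E'
from h import *
s=arm.read_state();print(s['joints'].round(1))
y=np.radians(-6.5);Rz=R.from_euler('z',y).as_matrix();a=Rz@[-np.sin(r35),0,np.cos(r35)]
S=np.array([530.2,187.2,216]);Rm=frame(-a,-Rz[:,1]);
go(S+a*150,Rm)
go(S+a*150+np.array([-30,-180,30]),Rm,n=16)
E
```

```text
t: 9.6
position: [583.1, -197.5, 215.6]
eef_rot: [-179.2, -0.5, 99.2]
ft_force: [-0.3, -0.6, -3.5]
width: 31.6
[-24.8  28.6  91.2  -0.   61.1 -34.1]
n 21 row [6.35, 24.04, -15.21] [0.0061, -0.0422, -0.1304] | total shift [412.6, -74.9, -118.8] rot [0.1287, -0.8856, -2.7391]
n 16 row [10.58, 15.34, -17.21] [0.008, -0.0553, -0.1712] | total shift [240.0, -133.8, -149.4] rot [0.1287, -0.8856, -2.7391]
```

```bash
python3 -m pendant '[[0,0,-20,0,0,-0.14],[0,0,-20,0,0,-0.15],[0,0,-20,0,0,-0.15],[0,0,-20,0,0,-0.15],[0,0,-20,0,0,-0.15],[0,0,-20,0,0,-0.15],[0,0,-15,0,0,-0.15],[0,0,0,0,0,-0.15],[0,0,0,0,0,-0.15],[0,0,0,0,0,-0.15],[0,0,0,0,0,-0.15],[0,0,0,0,0,-0.15],[0,0,0,0,0,-0.15],[0,0,0,0,0,-0.15],[0,0,0,0,0,-0.15],[0,0,0,0,0,-0.15]]'
python3 - <<'E'
from h import *
s=arm.read_state();print(s['joints'].round(1))
y=np.radians(-6.5);Rz=R.from_euler('z',y).as_matrix();a=Rz@[-np.sin(r35),0,np.cos(r35)]
S=np.array([530.2,187.2,216]);Rm=frame(-a,-Rz[:,1]);
go(S+a*150,Rm)
go(S+a*150+np.array([-30,-180,30]),Rm)
E
```

```text
t: 11.2
position: [602.4, -128.8, 338.0]
eef_rot: [179.9, -4.8, -131.6]
ft_force: [0.4, 0.1, -2.6]
width: 31.9
[ -16.4   23.7   80.5   -4.5   78.  -153.8]
n 7 row [-33.53, 38.99, -12.61] [0.0883, -0.038, -0.0812] | total shift [-138.4, 334.2, -12.3] rot [0.6179, -0.2662, -0.5687]
n 7 row [-8.04, 31.22, -14.47] [0.0883, -0.038, -0.0812] | total shift [18.1, 237.2, -29.2] rot [0.6179, -0.2662, -0.5687]
```

```bash
python3 -m pendant '[[0,10,-5,0,0,0.1],[0,25,-5,0,0,0.1],[0,30,-5,0,0,0.1],[0,35,-5,0.08,0,0],[0,35,-5,0.08,0,0],[0,30,-5,0.08,0,0],[0,0,0,0,0,0]]'
python3 - <<'E'
from h import *
s=arm.read_state();print(s['joints'].round(1))
y=np.radians(-6.5);Rz=R.from_euler('z',y).as_matrix();a=Rz@[-np.sin(r35),0,np.cos(r35)]
S=np.array([530.2,187.2,216]);Rm=frame(-a,-Rz[:,1]);
go(S+a*150,Rm)
go(S+a*150+np.array([-20,-100,20]),Rm)
E
```

```text
t: 11.9
position: [504.9, 16.6, 351.3]
eef_rot: [-164.8, -5.0, -149.1]
ft_force: [0.3, -0.4, -3.7]
width: 31.9
[   2.2   11.6   97.5  -16.9   68.7 -113.4]
n 8 row [-15.31, 18.12, -6.91] [0.0451, -0.0582, -0.1002] | total shift [-41.8, 181.5, -40.2] rot [0.3608, -0.4659, -0.8016]
n 8 row [-3.06, 12.72, -6.96] [0.0451, -0.0582, -0.1002] | total shift [28.2, 104.9, -33.8] rot [0.3608, -0.4659, -0.8016]
```

```bash
python3 -m pendant '[[-15.3,18.1,-6.9,0.045,-0.058,-0.1],[-15.3,18.1,-6.9,0.045,-0.058,-0.1],[-15.3,18.1,-6.9,0.045,-0.058,-0.1],[-15.3,18.1,-6.9,0.045,-0.058,-0.1],[-15.3,18.1,-6.9,0.045,-0.058,-0.1],[-15.3,18.1,-6.9,0.045,-0.058,-0.1],[-15.3,18.1,-6.9,0.045,-0.058,-0.1],[-15.3,18.1,-6.9,0.045,-0.058,-0.1],[0,0,0,0,0,0]]'
cat >> h.py <<'E'
def target(S=(530.2,187.2,216),yaw=-6.5,spin=0):
    Rz=R.from_euler('z',yaw,degrees=True).as_matrix();a=Rz@[-np.sin(r35),0,np.cos(r35)]
    Rm=frame(-a,-Rz[:,1])@R.from_euler('z',spin,degrees=True).as_matrix(); return np.array(S,float),a,Rm
E
python3 - <<'E'
from h import *
print(arm.read_state()['joints'].round(1))
S,a,Rm=target(); go(S+a*100,Rm)
E
```

```text
t: 12.8
position: [449.6, 204.8, 335.7]
eef_rot: [-145.0, -0.4, -94.5]
ft_force: [-0.7, -0.3, -2.9]
width: 31.9
[  25.5    3.   116.2  -31.6   33.8 -127.8]
n 2 row [4.33, 0.8, 22.53] [-0.0002, 0.0071, 0.016] | total shift [8.9, 1.8, 45.0] rot [-0.0003, 0.0141, 0.032]
```

```bash
python3 -m pendant '[[4,1,15,0,0.007,0.016],[4,1,20,0,0.007,0.016],[0,0,20,0,0,0],[0,0,15,0,0,0],[0,0,0,0,0,0],[0,0,0,0,0,0]]'
python3 - <<'E'
from h import *
print(arm.read_state()['joints'].round(1))
S,a,Rm=target(); go(S+a*64,Rm)
s=arm.read_state();T=pose(s);w=arm.camera('wrist');sd=arm.camera('side');np.save('pics/w4.npy',T)
C=cam('wrist',T);c2=cam('side')
print('seat wrist/side',proj(C,S).round(),proj(c2,S).round(),'tip',proj(C,S+26*a).round(),proj(c2,S+26*a).round())
p=(T@[0,0,20,1])[:3];print('hub under',proj(C,p).round(),proj(c2,p).round())
z=sd[230:350,290:450,::-1];z=cv2.resize(z,(800,600),interpolation=cv2.INTER_CUBIC)
z2=cv2.resize(w[:,:,::-1],(800,600)); cv2.imwrite('pics/s4.png',np.hstack([cv2.resize(z,(400,300)),cv2.resize(z2,(400,300))])); cv2.imwrite('pics/s4.png',np.vstack([cv2.resize(z,(640,300)),cv2.resize(w[200:430,100:540,::-1],(640,300))]))
E
```

```text
t: 13.4
position: [490.1, 189.6, 274.7]
eef_rot: [-145.3, -0.1, -97.1]
ft_force: [-0.0, 1.1, -3.6]
width: 31.6
[  21.6   10.2  118.4  -39.7   25.5 -119. ]
n 1 row [-2.19, 0.79, 7.05] [0.0046, -0.0073, -0.0076] | total shift [-2.2, 0.8, 7.0] rot [0.0046, -0.0073, -0.0076]
seat wrist/side [[322. 262.]] [[358. 307.]] tip [[323. 279.]] [[367. 302.]]
hub under [[321. 295.]] [[376. 297.]]
```

View pics/s4.png

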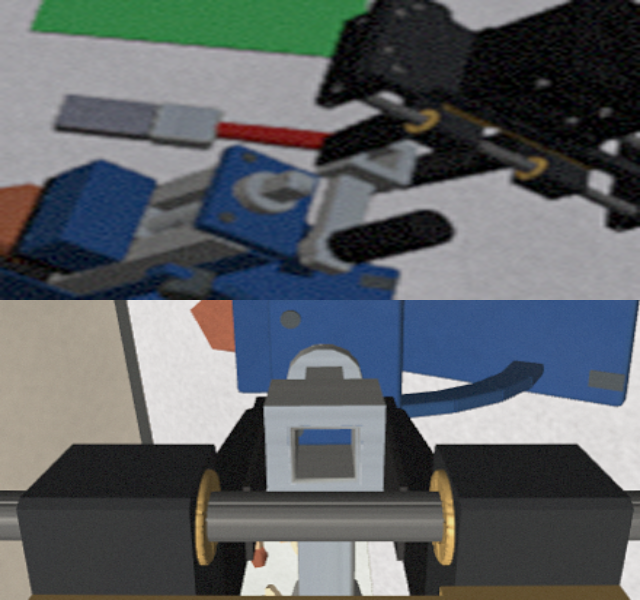

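```bash
python3 - <<'E'
from h import *
T=np.load('pics/w4.npy');C=cam('wrist',T);S,a,Rm=target()
for dx in (-2,0,2): print(dx,'hub top far edge/near edge/hole far/hole near',proj(C,[(T@[dx+k,0,-4,1])[:3] for k in (16,-16,8.25,-8.25)])[:,1].round(1))
X=Rm[:,0]
print('collar far edge',proj(C,S+15*X).round(1),'shaft flank at taper start, base',proj(C,[S+7*X+21*a,S+7*X]).round(1))
E
```

```text
-2 hub top far edge/near edge/hole far/hole near [287.1 360.5 305.6 343.5]
0 hub top far edge/near edge/hole far/hole near [282.3 356.1 300.9 339. ]
2 hub top far edge/near edge/hole far/hole near [277.4 351.7 296.2 334.5]
collar far edge [[322.3 236.7]] shaft flank at taper start, base [[322.6 262.8]
 [322.4 250.4]]
```

Hub hole and shaft are aligned in the wrist view (hole centre (323,318), collar centre column 323), and the offset along tool x is within 1 mm. Inserting.

```bash
python3 -m pendant '[[-2.2,0.8,7,0.0046,-0.0073,-0.0076],[0,0,8,0,0,0],[0,0,0,0,0,0],[0,0,0,0,0,0]]'
python3 - <<'E'
from h import *
S,a,Rm=target(); go(S+a*46,Rm)
E
```

```text
t: 13.9
position: [498.5, 191.6, 263.0]
eef_rot: [-144.8, 0.1, -96.4]
ft_force: [-0.6, -0.3, -3.4]
width: 32.2
n 1 row [0.76, 0.79, 10.8] [-0.0036, 0.0028, 0.0006] | total shift [0.8, 0.8, 10.8] rot [-0.0036, 0.0028, 0.0006]
```

```bash
python3 -m pendant '[[0.8,0.8,6,-0.0036,0.003,0],[0,0,5,0,0,0],[0,0,5,0,0,0],[0,0,5,0,0,0],[0,0,0,0,0,0],[0,0,0,0,0,0]]'
python3 - <<'E'
from h import *
S,a,Rm=target(); go(S+a*20,Rm)
E
```

```text
t: 14.5
position: [510.9, 189.4, 243.7]
eef_rot: [-145.0, -0.0, -96.5]
ft_force: [0.5, 0.2, -1.9]
width: 31.9
n 1 row [-0.02, -0.06, 13.81] [0.0004, -0.0004, 0.0007] | total shift [-0.0, -0.1, 13.8] rot [0.0004, -0.0004, 0.0007]
```

```bash
python3 -m pendant '[[0,0,5,0,0,0],[0,0,5,0,0,0],[0,0,3,0,0,0],[0,0,0,0,0,0],[0,0,0,0,0,0]]'
python3 - <<'E'
from h import *
S,a,Rm=target(); go(S+a*20,Rm);s=arm.read_state();print('axial',s['ft_force']@a)
E
```

```text
t: 15.0
position: [519.0, 188.6, 232.5]
eef_rot: [-145.0, -0.0, -96.5]
ft_force: [-2.6, 0.4, -0.2]
width: 31.8
n 1 row [0.11, 0.22, -0.03] [-0.0003, 0.0001, 0.0006] | total shift [0.1, 0.2, -0.0] rot [-0.0003, 0.0001, 0.0006]
axial 1.3413511868009451
```

```bash
python3 -m pendant '[[0,0,1.5,0,0,0],[0,0,1.5,0,0,0],[0,0,0,0,0,0]]'
python3 - <<'E'
from h import *
S,a,Rm=target(); go(S+a*20,Rm);s=arm.read_state();print('axial',s['ft_force']@a)
E
```

```text
t: 15.3
position: [518.7, 188.7, 232.9]
eef_rot: [-144.8, 0.0, -96.4]
ft_force: [0.4, -0.5, -3.3]
width: 31.6
n 1 row [0.16, 0.25, 0.49] [-0.0037, 0.001, 0.0008] | total shift [0.2, 0.3, 0.5] rot [-0.0037, 0.001, 0.0008]
axial -2.9630795015969693
```

```bash
python3 -m pendant '[[0,0,3,0,0,0],[0,0,0,0,0,0]]'; python3 -m pendant '[[0,0,2,0,0,0],[0,0,0,0,0,0]]'
python3 - <<'E'
from h import *
S,a,Rm=target(); go(S+a*20,Rm);s=arm.read_state();print('axial',s['ft_force']@a)
E
```

```text
t: 15.5
position: [519.5, 188.8, 232.2]
eef_rot: [-144.6, 0.1, -96.4]
ft_force: [0.2, 0.0, -4.2]
width: 32.0
t: 15.7
position: [519.9, 188.8, 232.1]
eef_rot: [-144.5, 0.1, -96.4]
ft_force: [0.0, -0.6, -3.2]
width: 32.5
n 1 row [0.45, 0.64, -0.84] [-0.0083, 0.0029, 0.0007] | total shift [0.4, 0.6, -0.8] rot [-0.0083, 0.0029, 0.0007]
axial -2.6738763895193305
```

```bash
python3 -m pendant '[[0,0,2,0,0,0]]';  python3 -m pendant '[[0,0,2,0,0,0]]'
python3 - <<'E'
from h import *
S,a,Rm=target(); go(S+a*20,Rm);s=arm.read_state();print('axial',s['ft_force']@a)
im=arm.camera('wrist');sd=arm.camera('side')
cv2.imwrite('pics/s5.png',np.vstack([cv2.resize(sd[250:340,310:430,::-1],(640,480),interpolation=cv2.INTER_CUBIC)[:300],cv2.resize(im[200:430,100:540,::-1],(640,300))]))
E
```

```text
t: 15.8
position: [520.3, 188.9, 231.6]
eef_rot: [-144.4, 0.1, -96.4]
ft_force: [-36.9, 1.9, 36.7]
width: 31.8
t: 15.9
position: [520.4, 188.9, 231.5]
eef_rot: [-144.3, 0.2, -96.4]
ft_force: [-34.4, 1.8, 32.9]
width: 32.0
n 1 row [0.52, 0.7, -1.61] [-0.0116, 0.0039, 0.0002] | total shift [0.5, 0.7, -1.6] rot [-0.0116, 0.0039, 0.0002]
axial 46.705605930486826
```

View pics/s5.png

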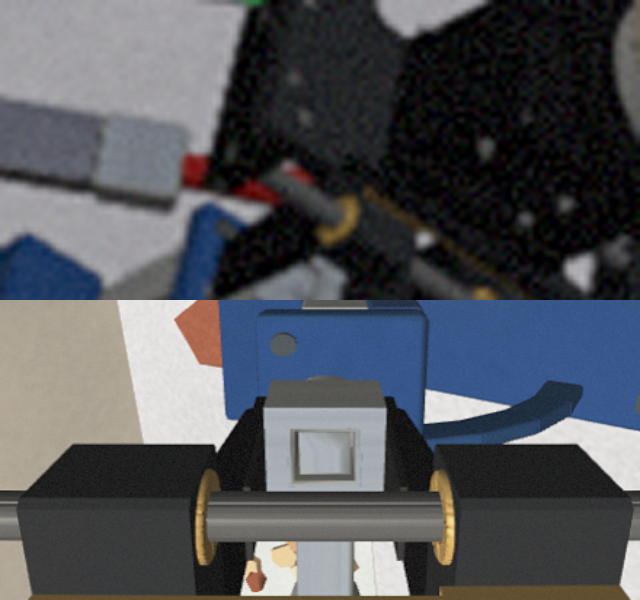

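The shaft fills the hub hole at (325,455) in the lower panel, and the collar stops the hub at about 46 N, so it is home. Winding, first sweep.

```bash
python3 -m pendant '[[0,0,0,-0.01,0.003,0],[0,0,0,0,0,0.06],[0,0,0,0,0,0.1],[0,0,0,0,0,0.1],[0,0,0,0,0,0.1],[0,0,0,0,0,0.1],[0,0,0,0,0,0.1]]'
python3 - <<'E'
from h import *
S,a,Rm=target(spin=0); go(S+a*19.5,Rm);s=arm.read_state();print('axial',s['ft_force']@a,s['torque'].round(2),s['joints'].round(1))
E
```

```text
t: 16.7
position: [520.6, 188.9, 231.9]
eef_rot: [-149.5, 18.4, -124.5]
ft_force: [-5.8, -1.2, 3.5]
width: 32.0
n 5 row [0.18, 0.2, -0.19] [-0.0005, 0.0004, -0.1155] | total shift [1.1, 0.7, -0.9] rot [-0.0027, 0.0021, -0.5775]
axial 6.047161208599471 [-0.15  0.73  0.11] [ 19.8  16.  118.9 -49.9  19.4 -76.6]
```

```bash
python3 -m pendant '[[0.5,0.3,0,0,0,0.12],[0,0,0,0,0,0.13],[0,0,0,0,0,0.13],[0,0,0,0,0,0.13],[0,0,0,0,0,0.13],[0,0,0,0,0,0.13],[0,0,0,0,0,0.13],[0,0,0,0,0,0.13],[0,0,0,0,0,0.13],[0,0,0,0,0,0.13]]'
python3 - <<'E'
from h import *
S,a,Rm=target(spin=120); go(S+a*19.5,Rm);s=arm.read_state();print('axial',s['ft_force']@a,s['torque'].round(2),s['joints'].round(1))
E
```

```text
t: 17.7
position: [520.9, 187.8, 232.1]
eef_rot: [166.5, 33.0, 149.6]
ft_force: [-6.3, -0.3, 4.2]
width: 32.2
n 2 row [0.82, -0.11, -0.48] [0.0008, 0.0027, 0.0884] | total shift [1.6, -0.1, -1.0] rot [0.0016, 0.0054, 0.1769]
axial 7.069152038202141 [-0.03  0.89  0.01] [ 19.8  15.9 119.  -50.5  19.4   0.7]
```

```bash
python3 -m pendant '[[0.6,0,0,0,0,0.12],[0.3,0,0,0,0,0.13],[0,0,0,0,0,0.13],[0,0,0,0,0,0.13],[0,0,0,0,0,0.13],[0,0,0,0,0,0.13],[0,0,0,0,0,0.13],[0,0,0,0,0,0.13],[0,0,0,0,0,0.13],[0,0,0,0,0,0.13],[0,0,0,0,0,0.13],[0,0,0,0,0,0.13],[0,0,0,0,0,0.06],[0,0,0,0,0,0]]'
python3 - <<'E'
from h import *
S,a,Rm=target(spin=200); go(S+a*19.5,Rm);s=arm.read_state();print('axial',s['ft_force']@a,s['torque'].round(2),s['joints'].round(1))
E
```

```text
t: 19.1
position: [519.6, 187.4, 231.4]
eef_rot: [147.4, -14.6, 61.7]
ft_force: [-6.2, -0.9, 4.1]
width: 32.1
n 1 row [0.87, -0.6, -0.88] [0.007, -0.0002, -0.1065] | total shift [0.8, -0.6, -0.9] rot [0.007, -0.0002, -0.1065]
axial 6.835440695616402 [-0.02  0.92  0.11] [ 19.8  15.9 119.2 -51.2  19.4  97.7]
```

```bash
python3 -m pendant '[[0,0,0,0,0,0],[0,0,0,0,0,0],[0,0,0,0,0,0],[0,0,0,0,0,0],[0,0,0,0,0,0]]' 65;  python3 -m pendant '[[0,0,-8,0,0,0],[0,0,-20,0,0,0],[0,0,-20,0,0,0],[0,0,0,0,0,-0.13],[0,0,0,0,0,-0.145],[0,0,0,0,0,-0.145],[0,0,0,0,0,-0.145],[0,0,0,0,0,-0.145],[0,0,0,0,0,-0.145],[0,0,0,0,0,-0.145],[0,0,0,0,0,-0.145],[0,0,0,0,0,-0.145],[0,0,0,0,0,-0.145],[0,0,0,0,0,-0.145],[0,0,0,0,0,-0.145],[0,0,0,0,0,-0.145],[0,0,0,0,0,-0.145],[0,0,0,0,0,-0.145],[0,0,0,0,0,-0.145]]'
python3 - <<'E'
from h import *
S,a,Rm=target(spin=26.1); go(S+a*60,Rm);s=arm.read_state();print(s['joints'].round(1))
E
```

```text
t: 19.6
position: [521.2, 187.6, 231.6]
eef_rot: [147.4, -14.7, 61.7]
ft_force: [0.5, 0.4, -0.8]
width: 63.6
t: 21.5
position: [493.2, 191.0, 272.8]
eef_rot: [-166.0, 33.0, -162.0]
ft_force: [0.9, 0.2, -0.1]
width: 64.9
n 6 row [0.22, 0.29, 1.31] [-0.0011, 0.0012, -0.1267] | total shift [1.9, 1.1, 7.8] rot [-0.0067, 0.0069, -0.7599]
[ 21.6  10.5 118.7 -41.9  24.2 -47.6]
```

```bash
python3 -m pendant '[[0,0,0,0,0,-0.125],[0,0,0,0,0,-0.125],[0,0,0,0,0,-0.125],[0,0,0,0,0,-0.125],[0,0,0,0,0,-0.125],[0,0,0,0,0,-0.12],[0,0,0,0,0,0]]'
python3 - <<'E'
from h import *
S,a,Rm=target(spin=26.1); go(S+a*19.5,Rm);s=arm.read_state();print(s['joints'].round(1))
im=arm.camera('wrist');cv2.imwrite('pics/s6.png',im[150:480,60:580,::-1])
E
```

```text
t: 22.2
position: [493.4, 191.0, 272.9]
eef_rot: [-147.0, 14.2, -117.2]
ft_force: [-0.8, -0.3, -0.5]
width: 65.1
n 2 row [0.37, 1.24, 24.15] [-0.0045, 0.002, 0.0101] | total shift [0.8, 2.7, 48.3] rot [-0.0089, 0.0041, 0.0202]
[ 21.6  10.5 118.7 -41.9  24.2 -92.3]
```

View pics/s6.png

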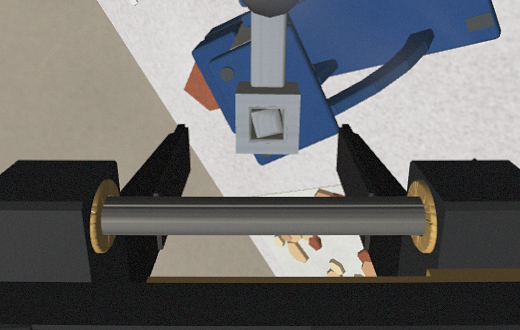

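The crank sits on the shaft, hub at (267,123) in the crop and square to the tool. The shaft inside lags about 10°, the expected play. Re-gripping for the second sweep.

```bash
python3 -m pendant '[[0.5,1.5,15,-0.009,0.004,0.015],[0,0.5,15,0,0,0],[0,0,12,0,0,0],[0,0,5,0,0,0],[0,0,0,0,0,0]]'
python3 - <<'E'
from h import *
S,a,Rm=target(spin=26.1); go(S+a*19.5,Rm);s=arm.read_state();print(s['joints'].round(1))
E
```

```text
t: 22.75
position: [519.7, 188.7, 232.6]
eef_rot: [-148.0, 15.2, -119.2]
ft_force: [0.5, -0.6, -0.1]
width: 65.1
n 1 row [0.68, 0.65, 0.2] [-0.0002, 0.0014, -0.0175] | total shift [0.7, 0.6, 0.2] rot [-0.0002, 0.0014, -0.0175]
[ 19.8  15.8 118.9 -49.2  19.6 -83.3]
```

```bash
python3 -m pendant '[[0,0,0,0,0,0],[0,0,0,0,0,0],[0,0,0,0,0,0],[0,0,0,0,0,0],[0,0,0,0,0,0]]' 20
python3 -m pendant '[[0,0,0,0,0,0.1],[0,0,0,0,0,0.12],[0,0,0,0,0,0.13],[0,0,0,0,0,0.13],[0,0,0,0,0,0.13],[0,0,0,0,0,0.13],[0,0,0,0,0,0.13],[0,0,0,0,0,0.13],[0,0,0,0,0,0.13],[0,0,0,0,0,0.13]]'
python3 - <<'E'
from h import *
S,a,Rm=target(spin=191); go(S+a*19.5,Rm);s=arm.read_state();print('axial',s['ft_force']@a,s['torque'].round(2),s['joints'].round(1))
E
```

```text
t: 23.25
position: [519.1, 189.2, 234.2]
eef_rot: [-148.0, 15.4, -119.3]
ft_force: [2.1, 1.4, -3.1]
width: 32.1
t: 24.25
position: [519.4, 188.0, 234.5]
eef_rot: [171.7, 34.3, 159.0]
ft_force: [1.1, -0.9, -2.5]
width: 31.7
n 12 row [0.12, -0.11, 0.16] [0.0002, 0.0002, 0.1295] | total shift [1.8, 0.0, 1.9] rot [0.0023, 0.0025, 1.5539]
axial -2.7409407179719105 [-0.19  0.22  0.14] [ 19.8  15.6 118.9 -49.2  19.8  -8.5]
```

```bash
python3 -m pendant '[[0.3,0,0.5,0,0,0.12],[0.3,0,0.5,0,0,0.13],[0,0,0.3,0,0,0.13],[0,0,0,0,0,0.13],[0,0,0,0,0,0.13],[0,0,0,0,0,0.13],[0,0,0,0,0,0.13],[0,0,0,0,0,0.13],[0,0,0,0,0,0.13],[0,0,0,0,0,0.13],[0,0,0,0,0,0.13],[0,0,0,0,0,0.1],[0,0,0,0,0,0]]'
python3 - <<'E'
from h import *
S,a,Rm=target(spin=191); go(S+a*19.5,Rm);s=arm.read_state();print('axial',s['ft_force']@a,s['torque'].round(2),s['joints'].round(1))
E
```

```text
t: 25.55
position: [518.2, 187.3, 233.8]
eef_rot: [145.4, -6.9, 73.2]
ft_force: [1.2, -0.2, -1.6]
width: 31.5
n 1 row [1.13, -0.67, 1.93] [0.0042, 0.0028, -0.0244] | total shift [1.1, -0.7, 1.9] rot [0.0042, 0.0028, -0.0244]
axial -2.052769751779998 [-0.01  0.17  0.14] [ 19.9  15.6 119.1 -49.9  19.8  82.7]
```

Hub turned 372° (361° at the shaft after about 11° play). Backing off part of the play so nothing binds, then drawing the crank off along the shaft.

```bash
python3 -m pendant '[[0,0,0,0,0,-0.08],[0,0,0,0,0,-0.08],[0,0,-3,0,0,0],[0,0,-5,0,0,0],[0,0,-8,0,0,0],[0,0,-8,0,0,0]]'
python3 -m pendant '[[0,0,-12,0,0,0],[0,0,-20,0,0,0],[0,0,-25,0,0,0],[0,0,-25,0,0,0],[0,0,-25,0,0,0],[0,0,0,0,0,0]]'
python3 - <<'E'
from h import *
T=pose();S,a,Rm=target();s=arm.read_state();print(s['joints'].round(1),(T[:3,3]-S)@a)
w=arm.camera('wrist');sd=arm.camera('side');np.save('pics/w7.npy',T)
cv2.imwrite('pics/s7.png',np.hstack([cv2.resize(sd[250:350,270:390,::-1],(400,333),interpolation=cv2.INTER_CUBIC),cv2.resize(w[:,:,::-1],(400,333))]))
yaw=np.radians(-25);go([588,-201,200],frame([0,0,-1],[np.cos(yaw),np.sin(yaw),0]));yaw=np.radians(155);go([588,-201,200],frame([0,0,-1],[np.cos(yaw),np.sin(yaw),0]))
E
```

```text
t: 26.15
position: [503.2, 188.6, 253.7]
eef_rot: [145.0, -1.2, 81.3]
ft_force: [0.1, 0.5, -3.1]
width: 31.7
t: 26.75
position: [435.3, 196.3, 346.6]
eef_rot: [145.2, -1.4, 81.2]
ft_force: [0.4, -1.1, -3.4]
width: 32.0
[ 25.8   1.  116.5 -31.2  36.4  56.2] 161.6287406600534
n 14 row [-6.51, 30.86, 19.77] [0.0285, -0.0409, 0.1273] | total shift [-372.0, 96.4, 231.8] rot [0.3992, -0.5724, 1.7821]
n 11 row [-39.3, -9.64, 13.3] [0.0484, 0.0337, -0.114] | total shift [-372.0, 96.4, 231.8] rot [0.5321, 0.371, -1.2536]
```

View pics/s7.png

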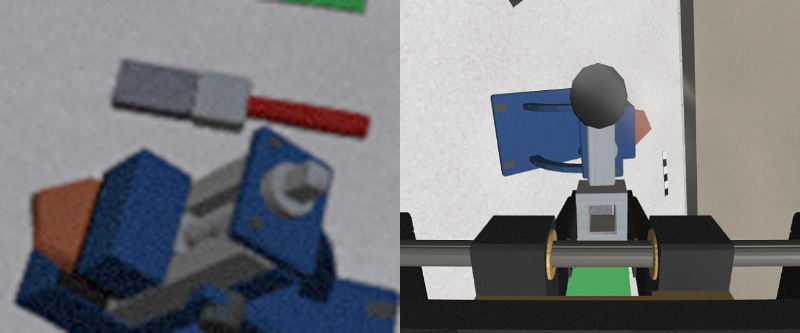

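The jaw has closed on the sherd, and the bare shaft at (310,178) in the left panel has square flats as before. The crank is in the gripper (hub (603,215) in the right panel). Carrying it back to the mat.

```bash
python3 -m pendant '[[-20,0,-2,0,0,0],[-40,0,-2,0,0,0],[-40,0,0,0,0,0],[-40,0,0,0,0,0],[-40,0,0,0,0,0],[0,0,0,0,0,0]]'
python3 - <<'E'
from h import *
yaw=np.radians(155);go([588,-201,200],frame([0,0,-1],[np.cos(yaw),np.sin(yaw),0]))
E
```

```text
t: 27.45
position: [407.7, 25.8, 337.0]
eef_rot: [146.0, -1.0, 81.2]
ft_force: [-0.8, 0.7, -2.9]
width: 31.9
n 11 row [-26.08, 0.75, 15.07] [0.0472, 0.0334, -0.1139] | total shift [-199.0, 101.7, 229.7] rot [0.5197, 0.3671, -1.2528]
```

```bash
python3 -m pendant '[[-26,0.8,15,0.047,0.033,-0.114],[-26,0.8,15,0.047,0.033,-0.114],[-26,0.8,15,0.047,0.033,-0.114],[-26,0.8,15,0.047,0.033,-0.114],[-26,0.8,15,0.047,0.033,-0.114],[-26,0.8,15,0.047,0.033,-0.114],[-26,0.8,15,0.047,0.033,-0.114],[-26,0.8,15,0.047,0.033,-0.114],[-26,0.8,15,0.047,0.033,-0.114],[-26,0.8,15,0.047,0.033,-0.114],[0,0,0,0,0,0]]'
python3 - <<'E'
from h import *
yaw=np.radians(155);go([588,-201,120],frame([0,0,-1],[np.cos(yaw),np.sin(yaw),0]));print(arm.read_state()['joints'].round(1))
E
```

```text
t: 28.55
position: [533.6, -186.4, 212.6]
eef_rot: [175.9, 1.9, 142.1]
ft_force: [-0.0, 1.2, -3.8]
width: 31.7
n 3 row [-17.44, 4.23, 31.36] [0.0224, 0.014, -0.0744] | total shift [-48.7, 15.1, 95.6] rot [0.0672, 0.0419, -0.2233]
[-27.6  23.4 101.1   4.6  52.9 -82.5]
```

```bash
python3 -m pendant '[[-17.4,4.2,20,0.022,0.014,-0.074],[-17.4,4.2,20,0.022,0.014,-0.074],[-17.4,4.2,20,0.022,0.014,-0.074],[0,0,0,0,0,0],[0,0,0,0,0,0]]'
python3 - <<'E'
from h import *
yaw=np.radians(155);go([588,-201,45],frame([0,0,-1],[np.cos(yaw),np.sin(yaw),0]),n=3)
E
```

```text
t: 29.05
position: [588.9, -201.9, 145.3]
eef_rot: [-179.7, -0.5, 155.0]
ft_force: [0.8, 0.4, -2.4]
width: 31.9
n 3 row [0.24, 0.24, 33.42] [-0.002, -0.0028, -0.0003] | total shift [0.3, 1.0, 100.3] rot [-0.0059, -0.0084, -0.0008]
```

```bash
python3 -m pendant '[[0,0,25,-0.006,-0.008,0],[0,0,30,0,0,0],[0,0,25,0,0,0],[0,0,10,0,0,0],[0,0,0,0,0,0],[0,0,0,0,0,0]]'
python3 - <<'E'
from h import *
yaw=np.radians(155);go([588,-201,26],frame([0,0,-1],[np.cos(yaw),np.sin(yaw),0]),n=1)
E
```

```text
t: 29.65
position: [588.0, -201.0, 56.9]
eef_rot: [-180.0, 0.4, 154.4]
ft_force: [-0.4, 0.0, -3.2]
width: 31.6
n 1 row [0.1, -0.02, 30.88] [-0.0001, 0.0062, -0.0106] | total shift [0.2, -0.0, 30.9] rot [-0.0001, 0.0062, -0.0106]
```

```bash
python3 -m pendant '[[0,0,12,0,0.006,-0.01],[0,0,12,0,0,0],[0,0,4,0,0,0],[0,0,2,0,0,0],[0,0,0,0,0,0],[0,0,0,0,0,0]]'; python3 -m pendant '[[0,0,1,0,0,0]]'
```

```text
t: 30.25
position: [589.4, -201.6, 27.4]
eef_rot: [-180.0, 0.3, 155.0]
ft_force: [0.2, 0.1, -3.2]
width: 31.8
t: 30.35
position: [589.5, -201.6, 26.7]
eef_rot: [-180.0, 0.3, 155.0]
ft_force: [0.8, -1.3, 0.2]
width: 31.9
```

```bash
python3 -m pendant '[[0,0,1,0,0.005,0]]'; python3 -m pendant '[[0,0,1,0,0,0]]'; python3 -m pendant '[[0,0,1,0,0,0]]'
```

```text
t: 30.45
position: [589.7, -201.7, 26.1]
eef_rot: [-180.0, 0.0, 155.0]
ft_force: [-0.8, 0.2, 0.4]
width: 32.1
t: 30.55
position: [589.7, -201.8, 25.5]
eef_rot: [-180.0, 0.0, 155.0]
ft_force: [-3.5, 1.7, 13.8]
width: 32.1
t: 30.65
position: [589.8, -201.9, 25.5]
eef_rot: [-180.0, 0.0, 155.0]
ft_force: [-3.9, 2.0, 15.4]
width: 32.0
```

On the mat (support force 15 N). Releasing and retreating.

```bash
python3 -m pendant '[[0,0,0,0,0,0],[0,0,0,0,0,0],[0,0,0,0,0,0],[0,0,0,0,0,0],[0,0,0,0,0,0],[0,0,0,0,0,0],[0,0,-10,0,0,0],[0,0,-20,0,0,0],[0,0,-35,0,0,0],[0,0,-45,0,0,0],[0,0,-45,0,0,0],[0,0,-45,0,0,0],[0,0,-45,0,0,0],[0,0,0,0,0,0]]' 75
python3 - <<'E'
from h import *
T=pose();w=arm.camera('wrist');sd=arm.camera('side');np.save('pics/w8.npy',T)
cv2.imwrite('pics/s8w.png',w[:,:,::-1]);cv2.imwrite('pics/s8s.png',sd[:,:,::-1])
cv2.imwrite('pics/s8.png',np.hstack([cv2.resize(sd[180:360,255:425,::-1],(400,424),interpolation=cv2.INTER_CUBIC),cv2.resize(w[:,120:520,::-1],(400,424))]))
S,a,Rm=target(spin=-90);go(S+a*150+np.array([0,-120,0]),Rm);print(arm.read_state()['joints'].round(1))
E
```

```text
t: 32.05
position: [589.0, -201.4, 285.0]
eef_rot: [-180.0, 0.1, 155.0]
ft_force: [0.3, -0.2, 0.5]
width: 75.1
n 21 row [16.42, -12.9, -0.16] [-0.0409, 0.0066, 0.1284] | total shift [247.3, 191.2, -58.1] rot [-0.8589, 0.1378, 2.6964]
[-25.   25.5  86.1  -0.   68.7 -89.9]
```

View pics/s8.png

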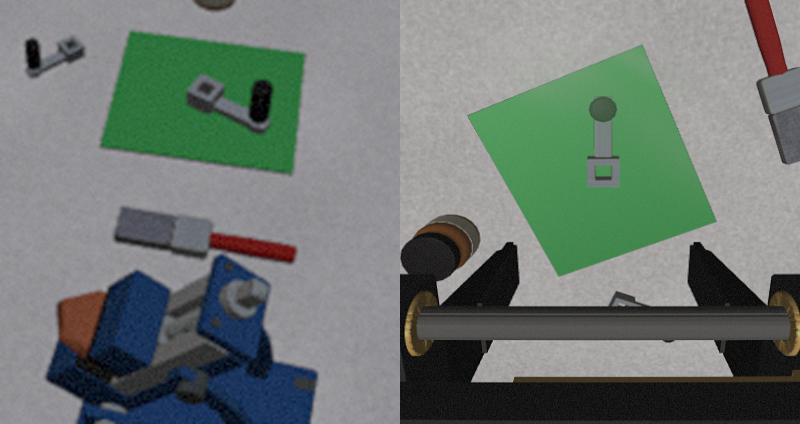

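Crank is flat on the mat, grip up (left panel hub (206,92), grip (260,100)), and the bystanders look unmoved. A numeric check: jaw travel and bystander shifts between the first and latest side pictures.

```bash
python3 - <<'E'
from h import *
a=cv2.imread('pics/side0.png',0);b=cv2.imread('pics/s8s.png',0)
up=lambda i:cv2.resize(i,None,fx=8,fy=8,interpolation=cv2.INTER_CUBIC)
def shift(x0,y0,x1,y1,m=8):
    t=up(a[y0:y1,x0:x1]);s=up(b[y0-m:y1+m,x0-m:x1+m]);r=cv2.matchTemplate(s,t,cv2.TM_CCOEFF_NORMED);_,v,_,l=cv2.minMaxLoc(r);return np.array(l)/8-m,round(v,3)
for n,q in dict(jaw=(298,293,330,335),sherd=(278,300,296,325),shaft=(347,296,371,316),plate=(338,288,372,330),brush=(303,267,380,292),jar=(336,152,358,184),loupe=(317,438,355,470)).items(): print(n,*shift(*q))
S,ax,_=target();c=cam('side')
Rz=R.from_euler('z',-6.5,degrees=True).as_matrix()
J=np.array([590,180,160.]);print('6mm travel predicted px', (proj(c,J-6*ax)-proj(c,J)).round(2))
E
```

```text
jaw [-1.5  1. ] 0.979
sherd [0. 0.] 0.992
shaft [0. 0.] 0.992
plate [0. 0.] 0.994
brush [0. 0.] 0.997
jar [0.    0.125] 0.835
loupe [0. 0.] 0.997
6mm travel predicted px [[-1.78  0.87]]
```

```bash
python3 -c "
from workcell import arm
s=arm.read_state();print(s['t'],s['position'].round(0),s['width']);print(arm.sign_off())"
```

```text
32.15 [ 588. -201.  279.] 74.18308691513873
the job is handed in; nothing more can be done
None
```

I handed the job in at 32 s: the sherd is clamped, and the crank is back flat on the mat with its grip up. I gripped the larger crank by its hub and pushed it fully home; the collar stopped it at about 46–50 N. I then wound it clockwise in two sweeps, 372° at the hub, which is about 361° at the shaft after the play. Finally I drew it off, set it down under about 15 N and let go.

Last checks:
- **Shaft:** its flats look the same as before the turn (image match 0.99), which fits one whole turn.
- **Jaw:** it moved (−1.5, 1.0) px in the side view, against (−1.8, 0.9) px expected for 6 mm. The sherd did not shift. I had no direct measure of the squeeze on it.
- **Bystanders:** the brush and magnifier show no shift. The jar's shift was only 0.1 px, but its image match was weak (0.84) and I did not find out why; the arm did not come near it.

**Joint limit:** while carrying the crank over, the last joint ran right up to its limit (read −153.8° against −153.87°). I backed it off straight away.

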